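# Load the brazing turntable and index it three clicks to the burner

### The arm

A 6-joint arm with a two-finger parallel gripper is mounted at the origin on the work surface. World frame = base frame: x ahead of the robot, y to its left, z up, the work surface at z = 0. Lengths are in m, angles in rad, forces in N, time in s.
With the tool pointing down it reaches from about 0.3 to 0.775 m from the base axis. Payload 14.6 kg.
Tool frame: the origin (TCP) lies on the centre line of the jaws, within the pads' length; the fingertips stand 11 mm ahead of it and the grasp point (between the pads) lies 8 mm behind it; z points along the fingers, y is the line along which they close (so a half turn about z gives the same grasp; the last joint's range is limited). The gripper opens to 85 mm and grips with 20 to 120 N. Pads are 22 mm wide; open, the fingers measure 114 mm over their backs; the gripper's body (76 mm by 85 mm) begins 54 mm behind the grasp point. The pads swing forward as they close: fully open they stand 13 mm farther back than shut.
Start: joints at [1.2, 0.3, 1.521, -0, 1.321, -0.067], TCP at [0.165, 0.525, 0.214] pointing down, gripper open.
Joint ranges: [-3.03, 3.03], [-0.79, 2.21], [0.23, 2.52], [-1.04, 4.18], [0, 3.07], [-2.55, 2.55]. Speed limits (rad/s): [2.22, 2.22, 2.57, 3.14, 3.14, 3.14].

### API

Orientations are given as a unit quaternion [w, x, y, z].
In Python, from bench import arm, viewer gives the robot as it stands.
- The arm moves only by the tool apply_moves, never from a script. Its argument "plan" is text: rows parted by semicolons, each of 4 numbers parted by spaces: the shift along the tool's x, y, z scaled (see below), then the turn about the tool's z scaled (see below). In form: dx dy dz turn; .... A call has 1 to 5 rows; each row is the pose to reach, as a shift and turn from the pose commanded when the call began, along the tool's axes at that moment; what a row does not reach only later rows make up. The controller multiplies each number of a shift by 0.4 m and each number of a turn by 120 degrees. A row lasts 1/10 s, in which the tool goes at most 50 mm and 8.59 degrees, less where a joint would pass 70% of its speed; a pose out of reach is approached as far as the arm can. A call with a number of a shift or a turn outside -1 to 1 is refused whole. A call with a gripper value outside its range is refused whole. "gripper" is the gripper command: -1 is fully open, 1 is shut, values between are in proportion, set as the call begins (left out, the last holds). The fingers move at their own pace and stop on an object; "force" is the grip in N (left out, the last holds). Time passes only in rows, so rows that repeat a pose let the fingers close. It gives the time, the measured TCP pose, the force, the opening and the grip force at its end, in the units of the state.
- arm.get_obs(): the state, without advancing time (a new reading comes with each control period).
- viewer.snapshot(name): name is "side" or "top" or "wrist"; returns the picture (420x560x3 uint8, red, green, blue); there is no depth.
- viewer.calibration(name): a dict with "intrinsics" (3x3 intrinsics, pixels), "world_from_camera" (4x4, takes a point from camera to world coordinates). Camera axes: x right, y down, z forward; pixel columns grow to the right and rows downward; lengths in m; the calibration is good to about 2 mm. A picture is of the moment at which its call begins: read the wrist's pose just before it. calibration takes no time and is no camera call; for the wrist camera it gives the pose at the moment of the call.
- arm.finish_job(): hands the job in; it is judged then, once.
The state is a dict: "time": time; "joint_positions": joint angles; "qvel": joint speeds; "tau": joint torques, N m; "tcp_pos": TCP position; "tcp_rot": TCP orientation; "wrist_force": force on the tool from outside, world axes, zero at the start; "torque": the same for the moment, N m; "opening": finger opening in m; "finger_force": force on a finger pad.
Only numpy, scipy, OpenCV 4.12 (cv2) and the standard library are available. Lean on these libraries where they do the work, as an engineer would, in place of code of your own. Each camera call takes 0.05 s, during which the arm holds its last target. There are 200 camera calls.

### The job

Stand the two loose open-topped copper stubs upright in the two empty ring nests of the brazing turntable, one in each and right down on the floor of the nest, while the dial is still at its present stop. Then grip the black bar knob at the middle of the dial and turn it clockwise (seen from above), counting the clicks, to the third stop and not past it, so that the next stub faces the burner; the program finishes there, still gripping the knob and keeping the dial still in the third notch for the brazing. Leave the capped fittings in their nests, and leave the flange, the jar and the hand tools where they lie.

Things in the scene. Friction and masses are not known exactly. Their poses are not given: they have to be found in the camera images.
- turntable: fixed brazing turntable: grey cast base 200 x 200 x 22 mm, round steel dial 238 mm across, dial top 42 mm above the table; origin on the table under the dial's axis, z up. Burner on a low stand (to 105 mm high) 45 degrees left of its x axis: nozzle tip 140, stand 205, gas cock 252 mm from the axis. Click roller 60 degrees right of its x axis, to 200 mm out, 52 mm high
- dial (a joint): turn of dial and knob, rad, growing clockwise seen from above; starts at 0, in a stop. A spring roller clicks into 15 rim slots 24 degrees apart: first, second, third stop at 0.419, 0.838, 1.257. Leaving a slot takes about 0.3 N m over the first 0.05 rad, then light drag (under 0.1 N m); the next slot draws the dial in over its last 0.05 rad. Between slots it stays where left; it can be overrun
- knob_grip (a point): black bar knob on the dial's spindle, 64 long, 18 wide, 36 mm high, from 100 to 136 mm above the table; this point is on the dial's vertical axis, 122 mm above the table. Its x axis runs along the bar, y across the 18 mm to be gripped, z up; it turns with the dial. Below the bar a collar 22 mm across (to 94 mm above the table), then the spindle, 14 mm across
- knob: the same bar knob as a whole; origin on the axis at the underside of the bar, axes as knob_grip
- nest_1 (a point): nest that faces the burner at the start, occupied by capped_1. Point: centre of its floor, 47 mm above the table; turns with the dial. Every nest is a plain ring, 48 mm inner and 57 mm outer diameter, rim 10 mm above its flat floor; the five lie on a circle of 90 mm radius about the dial's axis, 72 degrees apart
- nest_2 (a point): empty nest, the next to come to the burner: it faces the burner at the third stop. Like nest_1
- nest_3 (a point): empty nest, the one after nest_2. Like nest_1
- nest_4 (a point): nest occupied by capped_4. Like nest_1
- nest_5 (a point): nest occupied by capped_5. Like nest_1
- stub_a: loose open-topped stub to be loaded, standing upright on the table: round brass foot 40 mm across, 26 mm high, lower edge chamfered 3 mm, and a copper tube 28 mm across rising from it to an open top 68 mm above its underside; 0.13 to 0.25 kg; origin: centre of the underside, z up. The two are identical; each may start on either side of the turntable
- stub_b: loose open-topped stub to be loaded, standing upright on the table: round brass foot 40 mm across, 26 mm high, lower edge chamfered 3 mm, and a copper tube 28 mm across rising from it to an open top 68 mm above its underside; 0.13 to 0.25 kg; origin: centre of the underside, z up. The two are identical; each may start on either side of the turntable
- capped_1: finished fitting already standing in nest_1: like a stub but closed at the top by a brass cap 36 mm across with a small boss, 72 mm high; loose in its nest; stays there. Origin: centre of its underside
- capped_4: finished fitting already standing in nest_4: like a stub but closed at the top by a brass cap 36 mm across with a small boss, 72 mm high; loose in its nest; stays there. Origin: centre of its underside
- capped_5: finished fitting already standing in nest_5: like a stub but closed at the top by a brass cap 36 mm across with a small boss, 72 mm high; loose in its nest; stays there. Origin: centre of its underside
- flange: bystander: a wider brass flange coupling, foot 64 mm across and 10 mm thick, neck 48 mm across, 48 mm high in all; does not fit the nests. Origin: centre of its underside
- flux_jar: bystander: screw-top jar, 60 mm across, 75 mm high. Origin: centre of its underside
- locking_pliers: bystander: locking pliers lying flat, about 230 mm long, 60 mm wide, 16 mm high, along its x axis. Origin: middle, near the table
- nose_pliers: bystander: long-nose pliers with black grips lying flat, 160 mm long, 16 mm high, along its x axis. Origin: middle, near the table
- wire_brush: bystander: brush with a wooden handle lying flat, along its x axis. Origin: middle, on the table
- spark_lighter: bystander: wire spark lighter lying flat, 150 mm long, 16 mm high, along its x axis. Origin: middle, on the table
Mind the look-alikes: they are no part of the job. Leave any green or turquoise look-alike of the capped_1 alone.

How it is judged:
By the outcome, as a careful person would: the job done as asked, in the order asked, and still so for the second after the job is handed in, while the arm keeps its last pose, push and grip.
It also fails if it takes over 70 s, if anything falls off the work surface, if the arm or the gripper's body presses on something with over 40 N, if the wrist force passes 120 N, or if a joint passes its speed limit or range.

## Working session

There is one attempt and no reset: what is moved stays moved. The work goes in short steps, Python scripts to look and compute and a tool call to move; the robot and the scene stay as the last step left them, time stands still between calls to the robot, and variables do not carry over. Pictures are saved under pics/ and viewed, at most 10 in all, crops included, and the job is handed in when it is done.

Besides the shell and the picture viewer there is one more tool, called after "Call:" in YAML: its name, and indented under it one key for each argument. apply_moves: Moves the arm, as the interface text tells. Its arguments: {"type":"object","properties":{"plan":{"type":"string"},"gripper":{"type":"number"},"force":{"type":"number"}},"required":["plan"]}

```bash
mkdir -p pics; cat > h.py <<'E'
import numpy as np, cv2
from bench import arm, viewer
def save(n,f):
    im=viewer.snapshot(n); cv2.imwrite('pics/'+f+'.png',im[:,:,::-1]); return im
def px(name,p,cal=None):
    c=cal or viewer.calibration(name);T=np.linalg.inv(np.array(c['world_from_camera']));K=np.array(c['intrinsics'])
    q=K@(T[:3,:3]@np.asarray(p,float)+T[:3,3]); return q[:2]/q[2]
def ray(name,uv,z,cal=None):
    c=cal or viewer.calibration(name);T=np.array(c['world_from_camera']);K=np.array(c['intrinsics'])
    d=T[:3,:3]@np.linalg.solve(K,[uv[0],uv[1],1]);o=T[:3,3]; return o+d*(z-o[2])/d[2]
E
python3 - <<'E'
from h import *
a=save('top','top0');b=save('side','side0')
for n in('top','side'):
    c=viewer.calibration(n);print(n,np.round(c['intrinsics'],1).tolist(),np.round(c['world_from_camera'],3).tolist())
print({k:np.round(v,3).tolist() for k,v in arm.get_obs().items()})
E
```

```text
top [[392.2, 0.0, 278.8], [0.0, 392.2, 205.6], [0.0, 0.0, 1.0]] [[0.013, -0.992, 0.127, 0.443], [-1.0, -0.013, 0.001, -0.02], [0.0, -0.127, -0.992, 1.272], [0.0, 0.0, 0.0, 1.0]]
side [[438.4, 0.0, 278.6], [0.0, 438.4, 210.5], [0.0, 0.0, 1.0]] [[-0.932, -0.192, 0.307, 0.161], [-0.361, 0.532, -0.766, 1.049], [-0.016, -0.825, -0.565, 0.858], [0.0, 0.0, 0.0, 1.0]]
{'time': 0.1, 'joint_positions': [1.2, 0.3, 1.522, 0.0, 1.321, -0.067], 'qvel': [-0.0, -0.002, -0.001, -0.001, 0.0, -0.001], 'tau': [0.001, -54.439, -36.238, -0.0, 0.003, 0.0], 'tcp_pos': [0.164, 0.525, 0.214], 'tcp_rot': [-0.0, 0.151, 0.988, -0.0], 'wrist_force': [-0.545, 0.291, 2.008], 'torque': [0.017, 0.002, -0.014], 'finger_force': 0.0, 'opening': 0.086}
```

View pics/top0.png

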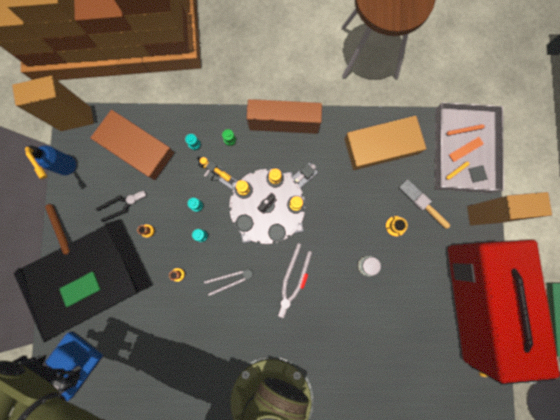

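View pics/side0.png

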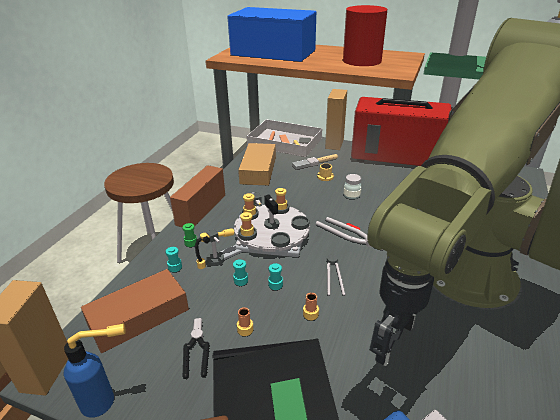

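The top view shows loose stubs at (146,231) and (177,275), both with dark open tops, copper tube and brass foot. The dial is around (267,205), its empty nests at (245,222) and (277,233), and the capped fittings at (242,187), (275,177) and (297,203). The look-alikes are turquoise at (192,141), (195,204) and (200,236), green at (228,136), and the flange at (397,226). I'll confirm with one enlarged crop.

```bash
python3 - <<'E'
from h import *
im=cv2.imread('pics/top0.png');cv2.imwrite('pics/crop0.png',cv2.resize(im[145:295,125:325],None,fx=4,fy=4,interpolation=cv2.INTER_CUBIC))
for n,uv,z in [('stubA',(146,231),.04),('stubB',(177,275),.04),('nest2',(245,222),.05),('nest3',(277,233),.05),('knob',(267,203),.136),('c1',(242,187),.119),('c4',(297,203),.119),('c5',(275,177),.119)]:
    print(n,ray('top',uv,z).round(3))
hsv=cv2.cvtColor(im,cv2.COLOR_BGR2HSV)
m=cv2.inRange(hsv,(8,90,80),(30,255,255))
n,l,s,c=cv2.connectedComponentsWithStats(m)
for i in range(1,n):
    if s[i][4]>25 and 120<c[i][0]<330 and 150<c[i][1]<300: print(s[i],c[i].round(1))
c=viewer.calibration('wrist');print(np.round(c['intrinsics'],1).tolist(),np.round(c['world_from_camera'],3).tolist())
E
```

```text
stubA [0.515 0.398 0.04 ]
stubB [0.381 0.294 0.04 ]
nest2 [0.547 0.087 0.05 ]
nest3 [ 0.514 -0.014  0.05 ]
knob [0.596 0.016 0.136]
c1 [0.646 0.092 0.119]
c4 [ 0.6   -0.072  0.119]
c5 [ 0.677 -0.006  0.119]
[199 157  10  12  80] [203.4 161.4]
[213 167  18  15 127] [222.1 173.9]
[268 168  14  17 192] [274.7 175.7]
[235 180  15  16 183] [242.2 187.5]
[289 196  15  15 173] [295.7 203.1]
[137 224  18  14 170] [146.5 230.5]
[169 268  16  14 164] [177.2 274.4]
[[348.3, 0.0, 279.1], [0.0, 348.3, 203.6], [0.0, 0.0, 1.0]] [[0.298, 0.92, 0.256, 0.099], [0.954, -0.287, -0.08, 0.545], [-0.001, 0.268, -0.963, 0.374], [0.0, 0.0, 0.0, 1.0]]
```

View pics/crop0.png

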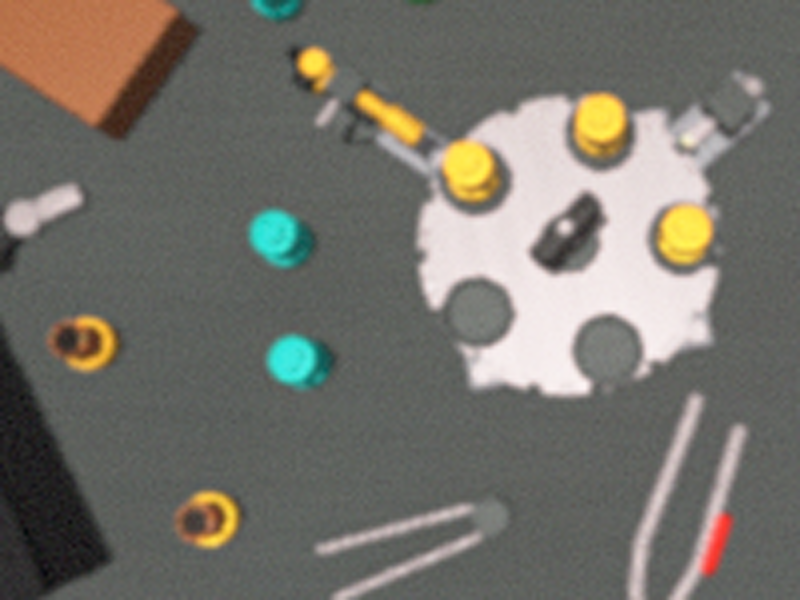

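The crop confirms it. The two brown open tubes on brass feet, at crop (82,342) and (208,519), are the stubs. The turquoise ones are decoys. Next I'll hover between the stubs and measure with the wrist camera.

Call:
apply_moves:
  plan: "-0.4 -0.11 0 0; -0.4 -0.11 0 0; -0.4 -0.11 0 0; -0.4 -0.11 0 0"
  gripper: -1

```text
time: 0.5
tcp_pos: [0.3068, 0.4326, 0.2138]
tcp_rot: [0.0, 0.153, 0.988, -0.0]
wrist_force: [-0.5, 0.0, 0.0]
opening: 0.0851
finger_force: 0.0
```

Call:
apply_moves:
  plan: "-0.4 -0.11 0 0; -0.4 -0.11 0 0; -0.4 -0.11 0 0; -0.4 -0.11 0 0; -0.4 -0.11 0 0"

```text
time: 1.0
tcp_pos: [0.4446, 0.3441, 0.2135]
tcp_rot: [-0.0, 0.153, 0.988, -0.0]
wrist_force: [-0.3, 0.1, -0.5]
opening: 0.0856
finger_force: 0.0
```

```bash
python3 - <<'E'
from h import *
o=arm.get_obs();cal=viewer.calibration('wrist');im=save('wrist','w1')
print(o['tcp_pos'].round(4) if hasattr(o['tcp_pos'],'round') else o['tcp_pos'],o['tcp_rot'])
for p in [(.515,.398,.0),(.381,.294,.0)]: print(px('wrist',p,cal))
import json;json.dump({k:np.array(v).tolist() for k,v in cal.items()},open('w1.json','w'))
E
```

```text
[0.4446 0.3441 0.2135] [-3.38629950e-04  1.52610597e-01  9.88286298e-01 -2.90030672e-04]
[343.77259333 216.59696423]
[215.90396902 129.22437424]
```

View pics/w1.png

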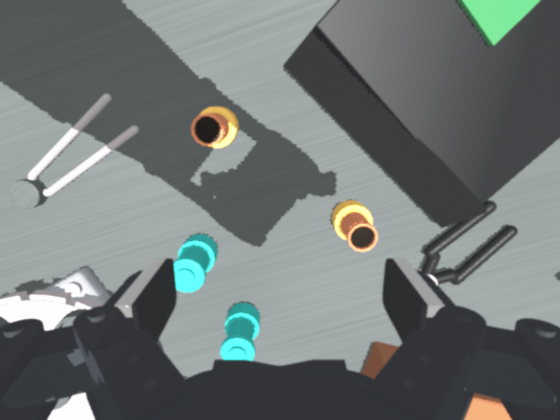

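The wrist view shows stub B's open top at about (208,129) and stub A's at about (362,237). I'll fit the holes and cast rays at z = 0.068.

```bash
cat >> h.py <<'E'
def hole(im,cal,uv,z,r=26):
    x,y=map(int,uv);h=cv2.cvtColor(im[y-r:y+r,x-r:x+r],cv2.COLOR_RGB2HSV)
    m=cv2.inRange(h,(0,0,0),(180,255,60))
    n,l,s,c=cv2.connectedComponentsWithStats(m);i=l[r,r]
    return (c[i]+[x-r,y-r]).round(1),s[i][2:],ray('wrist',c[i]+[x-r,y-r],z,cal).round(4)
E
python3 - <<'E'
from h import *
import json
cal=json.load(open('w1.json'));im=cv2.imread('pics/w1.png')[:,:,::-1].copy()
for uv in [(208,129),(362,237)]:
    print(hole(im,cal,uv,.067))
    x,y=uv
    h=cv2.cvtColor(im,cv2.COLOR_RGB2HSV);m=cv2.inRange(h,(0,90,60),(35,255,255));k=np.zeros_like(m);k[y-50:y+50,x-50:x+50]=m[y-50:y+50,x-50:x+50]
    print(cv2.boundingRect(k))
# top cam: dial
t=cv2.imread('pics/top0.png')
E
```

```text
(array([206.8, 129. ]), array([ 23,  25, 436], dtype=int32), array([0.3781, 0.2991, 0.067 ]))
(191, 106, 48, 42)
(array([361.5, 236.4]), array([  52,   52, 2687], dtype=int32), array([0.5147, 0.4029, 0.067 ]))
(332, 200, 45, 50)
```

Call:
apply_moves:
  plan: "0.124 -0.155 0.15 0; 0.124 -0.155 0.15 0; 0.124 -0.155 0.15 0; 0.124 -0.155 0.15 0"
  gripper: -0.4

```text
time: 1.45
tcp_pos: [0.3761, 0.3015, 0.1541]
tcp_rot: [-0.0, 0.15, 0.989, -0.0]
wrist_force: [-0.3, 0.2, 0.2]
opening: 0.0598
finger_force: 0.0
```

```bash
python3 - <<'E'
from h import *
o=arm.get_obs();cal=viewer.calibration('wrist');im=save('wrist','w2')
p=o['tcp_pos'];print(p,o['opening'])
for z in(.068,): print(px('wrist',(.3785,.3005,z),cal),px('wrist',(p[0],p[1],z),cal))
h=cv2.cvtColor(im,cv2.COLOR_RGB2HSV);m=cv2.inRange(h,(0,90,60),(35,255,255))
n,l,s,c=cv2.connectedComponentsWithStats(m)
for i in range(1,n):
    if s[i][4]>100: print(s[i],c[i].round(1))
E
```

```text
[0.37612863 0.30154843 0.15411098] 0.05984447991823347
[279.06429921 206.57545773] [279.46973729 203.21159156]
[ 255  167   47   59 1555] [277.8 191.1]
[ 400  268   55   46 1279] [427.6 290. ]
```

View pics/w2.png

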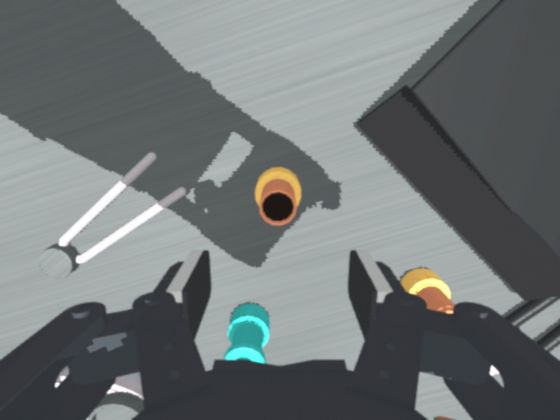

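Call:
apply_moves:
  plan: "-0.007 -0.002 0.1 0; -0.007 -0.002 0.2 0; -0.007 -0.002 0.275 0; -0.007 -0.002 0.275 0; -0.007 -0.002 0.275 0"

```text
time: 2.0
tcp_pos: [0.3809, 0.3002, 0.0453]
tcp_rot: [0.0, 0.151, 0.989, 0.0]
wrist_force: [0.7, 0.4, 0.0]
opening: 0.0599
finger_force: 0.0
```

Call:
apply_moves:
  plan: "0 0 0 0; 0 0 0 0; 0 0 0 0; 0 0 0 0; 0 0 0 0"
  gripper: 1
  force: 40

```text
time: 2.5
tcp_pos: [0.381, 0.2997, 0.0458]
tcp_rot: [0.001, 0.151, 0.988, 0.001]
wrist_force: [-0.9, -1.2, 8.9]
opening: 0.0252
finger_force: 38.7
```

Call:
apply_moves:
  plan: "0 0 -0.1 0; 0 0 -0.2 0; 0 0 -0.3 0; 0 0 -0.35 0; 0 0 -0.35 0"

```text
time: 3.0
tcp_pos: [0.3811, 0.2999, 0.1876]
tcp_rot: [0.002, 0.151, 0.988, 0.002]
wrist_force: [-0.5, -0.1, -1.7]
opening: 0.0254
finger_force: 39.6
```

Call:
apply_moves:
  plan: "-0.35 -0.24 -0.08 0; -0.35 -0.24 -0.08 0; -0.35 -0.24 -0.08 0; -0.35 -0.24 -0.08 0; -0.35 -0.24 -0.08 0"

```text
time: 3.5
tcp_pos: [0.4862, 0.1634, 0.2155]
tcp_rot: [-0.0, 0.153, 0.988, -0.0]
wrist_force: [0.2, -0.0, -1.0]
opening: 0.0252
finger_force: 39.6
```

Call:
apply_moves:
  plan: "-0.35 -0.24 -0.08 0; -0.35 -0.24 -0.08 0; -0.35 -0.24 -0.08 0; -0.35 -0.24 -0.08 0; -0.35 -0.24 -0.08 0"

```text
time: 4.0
tcp_pos: [0.5907, 0.0304, 0.2469]
tcp_rot: [-0.001, 0.153, 0.988, -0.0]
wrist_force: [-0.1, 0.6, -1.3]
opening: 0.0251
finger_force: 39.7
```

```bash
python3 - <<'E'
from h import *
import json
o=arm.get_obs();cal=viewer.calibration('wrist');im=save('wrist','w3')
json.dump({k:np.array(v).tolist() for k,v in cal.items()},open('w3.json','w'))
p=o['tcp_pos'];print(p,o['opening'])
for q in [(.547,.087,.047),(.514,-.014,.047),(.596,.016,.136)]: print(px('wrist',q,cal))
E
```

```text
[0.59071295 0.03038247 0.24692455] 0.02511713575797527
[320.00355366 116.87765758]
[214.32290305 115.74186356]
[264.52178885 206.25468401]
```

View pics/w3.png

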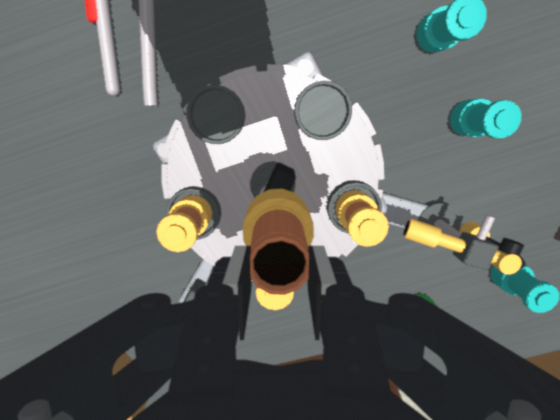

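The wrist view shows nest_2 (empty) at about (323,109), nest_3 (empty) at about (216,113), and the held stub's open top at (279,263). I'll fit these.

```bash
python3 - <<'E'
from h import *
import json
cal=json.load(open('w3.json'));bgr=cv2.imread('pics/w3.png')
a=cv2.resize(bgr[70:150,175:365],None,fx=4.2,fy=4.2,interpolation=cv2.INTER_CUBIC);cv2.imwrite('pics/c3.png',a)
g=cv2.cvtColor(bgr,cv2.COLOR_BGR2GRAY)
for n,(x,y) in {'n2':(323,109),'n3':(216,113)}.items():
    s=cv2.GaussianBlur(cv2.resize(cv2.createCLAHE(4,(4,4)).apply(g[y-40:y+40,x-40:x+40]),None,fx=4,fy=4,interpolation=cv2.INTER_CUBIC),(7,7),0)
    for lo,hi in((85,105),(106,130)):
        c=cv2.HoughCircles(s,cv2.HOUGH_GRADIENT_ALT,1.5,20,param1=100,param2=.5,minRadius=lo,maxRadius=hi)
        if c is not None:
            for q in c[0][:2]:
                u=q[:2]/4+[x-40,y-40]; print(n,q[2]/4,u.round(1),[ray('wrist',u,z,cal).round(4) for z in(.047,.057)])
print(ray('wrist',(279,262),.271,cal))
c=np.array([.59,.0])
E
```

```text
n2 24.412992 [322.8 111.8] [array([0.543, 0.091, 0.047]), array([0.5425, 0.0899, 0.057 ])]
n2 28.671265 [322.8 110.6] [array([0.542 , 0.0913, 0.047 ]), array([0.5415, 0.0901, 0.057 ])]
n3 25.005457 [219.9 115. ] [array([ 0.515 , -0.0084,  0.047 ]), array([ 0.5153, -0.0068,  0.057 ])]
n3 28.40565 [216.9 115.4] [array([ 0.5144, -0.0114,  0.047 ]), array([ 0.5147, -0.0097,  0.057 ])]
[0.58642653 0.0313762  0.271     ]
```

View pics/c3.png

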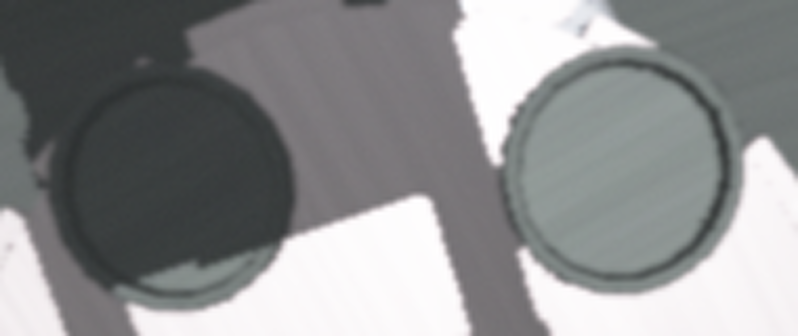

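Call:
apply_moves:
  plan: "0.142 -0.156 0.05 0; 0.142 -0.156 0.15 0; 0.142 -0.156 0.25 0; 0.142 -0.156 0.34 0; 0.142 -0.156 0.34 0"

```text
time: 4.55
tcp_pos: [0.5137, -0.009, 0.1077]
tcp_rot: [-0.004, 0.151, 0.989, -0.0]
wrist_force: [-0.4, 0.4, -0.8]
opening: 0.025
finger_force: 39.8
```

```bash
python3 - <<'E'
from h import *
o=arm.get_obs();cal=viewer.calibration('wrist');im=save('wrist','w4')
p=o['tcp_pos'];print(p,o['opening'],o['wrist_force'])
for q in [(.514,-.0115,.057),(.514,-.0115,.047),(.514-.0285,-.0115,.057)]: print(px('wrist',q,cal))
E
```

```text
[ 0.51371386 -0.00902188  0.10773867] 0.024983371523568595 [-0.41732839  0.36963959 -0.76802117]
[276.10869318 220.13901843]
[276.24920635 215.5499902 ]
[262.3213828  178.21963823]
```

View pics/w4.png

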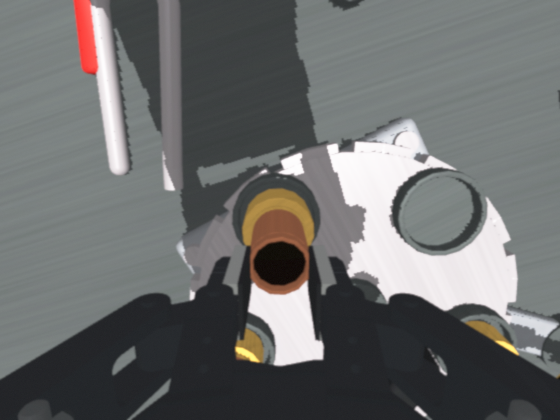

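The foot at about x 243..315 sits over nest_3's ring at about x 233..320, slightly off-centre. I'll quantify that.

```bash
python3 - <<'E'
from h import *
o=arm.get_obs();cal=viewer.calibration('wrist');p=np.array(o['tcp_pos']);print(p,o['tcp_rot'])
bgr=cv2.imread('pics/w4.png');h=cv2.cvtColor(bgr,cv2.COLOR_BGR2HSV)
tx=np.array([-.953,.302,0]);ty=np.array([.302,.953,0])
for off in(-.002,0,.002,.004,.006):
    b=p+tx*off;b[2]=p[2]-.0455
    print('stub off',off,'foot edge',px('wrist',b+tx*.02+[0,0,.003],cal).round(1),'tube top c',px('wrist',b+[0,0,.068],cal).round(1))
n=np.array([.514,-.0115,.057]);print('rim edge',px('wrist',n+tx*.0285,cal),'inner',px('wrist',n+tx*.024,cal))
print('col279',[(v,bgr[v,277].tolist()) for v in range(168,204,1)])
print('hole col',[(v,bgr[v,279].tolist()) for v in range(234,300,2)])
E
```

```text
[ 0.5156213  -0.00923026  0.11090107] [-1.99558025e-03  1.50766508e-01  9.88567385e-01 -5.93447551e-05]
stub off -0.002 foot edge [279.8 194. ] tube top c [279.8 273.8]
stub off 0 foot edge [279.8 190.8] tube top c [279.8 269.7]
stub off 0.002 foot edge [279.8 187.5] tube top c [279.8 265.4]
stub off 0.004 foot edge [279.8 184.2] tube top c [279.8 261.2]
stub off 0.006 foot edge [279.8 180.9] tube top c [279.9 256.9]
rim edge [275.59067834 171.96763508] inner [275.57251035 179.04709802]
col279 [(168, [69, 67, 65]), (169, [77, 76, 74]), (170, [95, 93, 94]), (171, [111, 109, 112]), (172, [116, 114, 116]), (173, [86, 85, 84]), (174, [65, 65, 62]), (175, [64, 64, 60]), (176, [86, 85, 82]), (177, [112, 112, 107]), (178, [92, 92, 87]), (179, [73, 71, 68]), (180, [68, 67, 64]), (181, [66, 65, 61]), (182, [64, 63, 60]), (183, [65, 65, 61]), (184, [66, 66, 62]), (185, [67, 67, 63]), (186, [67, 66, 63]), (187, [68, 73, 75]), (188, [65, 92, 107]), (189, [63, 113, 140]), (190, [62, 121, 151]), (191, [63, 122, 152]), (192, [62, 122, 152]), (193, [61, 121, 152]), (194, [62, 121, 152]), (195, [62, 
[... 202 characters left out ...]
ol [(234, [60, 83, 132]), (236, [62, 87, 139]), (238, [71, 101, 160]), (240, [62, 87, 138]), (242, [16, 26, 38]), (244, [8, 13, 16]), (246, [8, 15, 16]), (248, [7, 11, 18]), (250, [5, 13, 16]), (252, [10, 15, 19]), (254, [6, 13, 18]), (256, [11, 15, 18]), (258, [10, 14, 18]), (260, [5, 8, 15]), (262, [8, 11, 17]), (264, [8, 11, 19]), (266, [10, 13, 17]), (268, [9, 11, 18]), (270, [7, 8, 16]), (272, [10, 12, 19]), (274, [10, 13, 18]), (276, [8, 11, 16]), (278, [9, 13, 19]), (280, [9, 10, 16]), (282, [13, 15, 21]), (284, [19, 28, 44]), (286, [57, 79, 126]), (288, [61, 84, 136]), (290, [64, 88, 141]), (292, [72, 100, 160]), (294, [163, 172, 204]), (296, [239, 238, 243]), (298, [241, 239, 243])]
```

Call:
apply_moves:
  plan: "-0.004 -0.0055 0 0; -0.004 -0.0055 0 0; -0.004 -0.0055 0.02 0; -0.004 -0.0055 0.036 0; -0.004 -0.0055 0.044 0"

```text
time: 5.1
tcp_pos: [0.5176, -0.0129, 0.0938]
tcp_rot: [-0.0, 0.151, 0.988, -0.0]
wrist_force: [0.4, -0.0, -1.4]
opening: 0.0252
finger_force: 39.8
```

Call:
apply_moves:
  plan: "0 0 0 0; 0 0 0 0"

```text
time: 5.3
tcp_pos: [0.5179, -0.0129, 0.0945]
tcp_rot: [-0.0, 0.151, 0.988, -0.0]
wrist_force: [0.7, -0.5, -0.6]
opening: 0.0254
finger_force: 39.8
```

Call:
apply_moves:
  plan: "0 0 0.005 0; 0 0 0.005 0"

```text
time: 5.5
tcp_pos: [0.5183, -0.013, 0.093]
tcp_rot: [0.001, 0.151, 0.988, -0.0]
wrist_force: [-0.3, -0.7, 2.9]
opening: 0.0249
finger_force: 40.3
```

Call:
apply_moves:
  plan: "0 0 0 0; 0 0 0 0; 0 0 0 0; 0 0 0 0"
  gripper: -0.2

```text
time: 5.9
tcp_pos: [0.5178, -0.0129, 0.0924]
tcp_rot: [-0.0, 0.151, 0.988, 0.0]
wrist_force: [-0.5, -0.5, 0.5]
opening: 0.0513
finger_force: 0.0
```

Call:
apply_moves:
  plan: "0 0 -0.1 0; 0 0 -0.2 0; 0 0 -0.3 0; 0 0 -0.3 0; 0 0 -0.3 0"

```text
time: 6.4
tcp_pos: [0.518, -0.0129, 0.2128]
tcp_rot: [0.001, 0.151, 0.988, 0.0]
wrist_force: [-0.6, -0.8, -0.7]
opening: 0.0512
finger_force: 0.0
```

```bash
python3 - <<'E'
from h import *
o=arm.get_obs();cal=viewer.calibration('wrist');im=save('wrist','w5')
p=np.array(o['tcp_pos']);print(p,o['tcp_rot'])
tx=np.array([-.953,.302,0]);ty=np.array([.302,.953,0])
print('A delta units',[(d@t/.4).round(3) for d in [np.array([.516,.4035,0])-p*[1,1,0]] for t in(tx,ty)])
print('expect tube top seated',px('wrist',(.514,-.0115,.115),cal),'if on rim',px('wrist',(.514,-.0115,.125),cal))
h=cv2.cvtColor(im,cv2.COLOR_RGB2HSV)
cv2.imwrite('pics/c5.png',cv2.resize(im[130:330,180:380,::-1],None,fx=3,fy=3,interpolation=cv2.INTER_CUBIC))
E
```

```text
[ 0.51795196 -0.01290312  0.21280173] [6.02904334e-04 1.51289014e-01 9.88489387e-01 4.13299163e-05]
A delta units [np.float64(0.319), np.float64(0.991)]
expect tube top seated [279.60906105 193.66999406] if on rim [279.63917682 196.95106728]
```

View pics/c5.png

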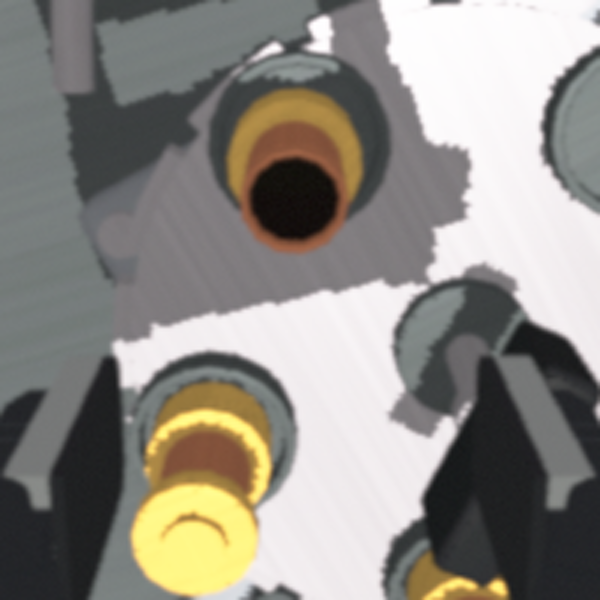

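The crop shows the stub standing upright inside nest_3's ring, with its top at crop (295,200). On to stub A.

Call:
apply_moves:
  plan: "0.16 0.495 0 0; 0.16 0.495 0 0; 0.16 0.495 0 0; 0.16 0.495 0 0; 0.16 0.495 0 0"
  gripper: -0.4

```text
time: 6.95
tcp_pos: [0.5148, 0.1993, 0.2106]
tcp_rot: [-0.001, 0.149, 0.989, -0.0]
wrist_force: [-0.1, 0.2, -0.8]
opening: 0.06
finger_force: 0.0
```

Call:
apply_moves:
  plan: "0.16 0.495 0.14 0; 0.16 0.495 0.14 0; 0.16 0.495 0.14 0; 0.16 0.495 0.14 0; 0.16 0.495 0.14 0"

```text
time: 7.45
tcp_pos: [0.5124, 0.406, 0.1527]
tcp_rot: [-0.002, 0.15, 0.989, -0.001]
wrist_force: [0.1, -0.6, 0.4]
opening: 0.0599
finger_force: 0.0
```

```bash
cat >> h.py <<'E'
def stub(im,cal,zt,guess):
    """centre of open tube top by outer ellipse of hole: dark hole near guess"""
    h=cv2.cvtColor(im,cv2.COLOR_RGB2HSV);x,y=map(int,guess);r=45
    d=((im.max(2)<70)*255).astype(np.uint8)[y-r:y+r,x-r:x+r]
    n,l,s,c=cv2.connectedComponentsWithStats(d,connectivity=4)
    for i in range(1,n):
        if s[i][4]>150: u=c[i]+[x-r,y-r];print('dark',s[i],u.round(1),ray('wrist',u,zt,cal).round(4))
    m=cv2.inRange(h,(0,90,50),(35,255,255))
    n,l,s,c=cv2.connectedComponentsWithStats(m)
    for i in range(1,n):
        if s[i][4]>150: print('brass',s[i],c[i].round(1))
E
python3 - <<'E'
from h import *
o=arm.get_obs();cal=viewer.calibration('wrist');im=save('wrist','w6')
p=np.array(o['tcp_pos']);print(p,o['tcp_rot'],o['opening']);g=px('wrist',(.516,.4035,.068),cal);print(g)
stub(im,cal,.068,g)
E
```

```text
[0.51243973 0.40602888 0.15266339] [-0.00180439  0.14993726  0.98869278 -0.00146367] 0.05990747631345889
[277.99763744 209.49967306]
dark [ 31  31  29  27 609] [277.2 207.8] [0.5146 0.4033 0.068 ]
brass [ 254  168   48   59 1594] [277.7 192.7]
brass [311 343  49  28 667] [335.  354.6]
brass [ 415  372   58   48 1716] [437.3 400. ]
```

Call:
apply_moves:
  plan: "0 0 0.05 0; 0 0 0.05 0; 0 0 0.05 0; 0 0 0.05 0"

```text
time: 7.9
tcp_pos: [0.5147, 0.4026, 0.1375]
tcp_rot: [0.0, 0.152, 0.988, 0.0]
wrist_force: [-0.2, -0.4, -0.0]
opening: 0.0596
finger_force: 0.0
```

Call:
apply_moves:
  plan: "0 0.001 0.1 0; 0 0.001 0.2 0; 0 0.001 0.23 0; 0 0.001 0.23 0; 0 0.001 0.23 0"

```text
time: 8.4
tcp_pos: [0.5153, 0.4041, 0.0468]
tcp_rot: [0.001, 0.151, 0.988, 0.001]
wrist_force: [-0.3, 0.4, 0.5]
opening: 0.0598
finger_force: 0.0
```

Call:
apply_moves:
  plan: "0 0 0 0; 0 0 0 0; 0 0 0 0; 0 0 0 0; 0 0 0 0"
  gripper: 1
  force: 40

```text
time: 8.9
tcp_pos: [0.515, 0.404, 0.0463]
tcp_rot: [0.001, 0.151, 0.988, 0.001]
wrist_force: [-2.4, -1.7, 7.3]
opening: 0.0249
finger_force: 38.9
```

Call:
apply_moves:
  plan: "0 0 -0.1 0; 0 0 -0.2 0; 0 0 -0.3 0; 0 0 -0.3 0; 0 0 -0.3 0"

```text
time: 9.4
tcp_pos: [0.5144, 0.4037, 0.1654]
tcp_rot: [0.001, 0.151, 0.988, 0.001]
wrist_force: [1.0, -0.6, -2.3]
opening: 0.025
finger_force: 39.5
```

Call:
apply_moves:
  plan: "-0.152 -0.362 0 0; -0.152 -0.362 0 0; -0.152 -0.362 0 0; -0.152 -0.362 0 0; -0.152 -0.362 0 0"

```text
time: 9.9
tcp_pos: [0.5289, 0.2459, 0.1635]
tcp_rot: [-0.001, 0.152, 0.988, -0.0]
wrist_force: [0.4, -0.4, -1.7]
opening: 0.0248
finger_force: 39.7
```

Call:
apply_moves:
  plan: "-0.152 -0.362 0 0; -0.152 -0.362 0 0; -0.152 -0.362 0 0; -0.152 -0.362 0.1 0; -0.152 -0.362 0.13 0"

```text
time: 10.4
tcp_pos: [0.5422, 0.0906, 0.1088]
tcp_rot: [-0.003, 0.152, 0.988, -0.001]
wrist_force: [-1.1, 0.5, -1.9]
opening: 0.025
finger_force: 39.8
```

Call:
apply_moves:
  plan: "0 0 0 0; 0 0 0 0"

```text
time: 10.6
tcp_pos: [0.544, 0.0925, 0.1131]
tcp_rot: [0.0, 0.15, 0.989, 0.0]
wrist_force: [0.6, -0.1, -1.6]
opening: 0.0247
finger_force: 39.8
```

```bash
python3 - <<'E'
from h import *
o=arm.get_obs();cal=viewer.calibration('wrist');p=np.array(o['tcp_pos']);im=save('wrist','w7');print(p,o['tcp_rot'])
bgr=im[:,:,::-1]
tx=np.array([-.953,.302,0])
for off in(-.002,0,.002,.004):
    b=p+tx*off;b[2]=p[2]-.046
    print(off,'foot edge',px('wrist',b+tx*.02+[0,0,.003],cal).round(1),'tube top c',px('wrist',b+[0,0,.068],cal).round(1))
n=np.array([.5418,.0907,.057]);print('rim edge',px('wrist',n+tx*.0285,cal),'c',px('wrist',n,cal))
stub(im,cal,p[2]+.022,(279,262))
x=int(px('wrist',n,cal)[0])
print([(v,int(bgr[v,x].mean()),int(bgr[v,x,2])-int(bgr[v,x,0])) for v in range(160,200)])
y=int(px('wrist',n,cal)[1]);print('row',y-8,[(u,int(bgr[y-8,u].mean())) for u in range(218,344,2)])
E
```

```text
[0.5439529  0.09254221 0.11311197] [7.43285040e-05 1.50346306e-01 9.88633387e-01 9.01260260e-05]
-0.002 foot edge [279.7 193.6] tube top c [279.8 273.5]
0 foot edge [279.8 190.3] tube top c [279.8 269.4]
0.002 foot edge [279.8 187.1] tube top c [279.9 265.2]
0.004 foot edge [279.8 183.8] tube top c [279.9 260.9]
rim edge [275.98938465 170.04297726] c [275.83037663 213.28810572]
dark [  0  29  17  61 597] [243.7 282. ] [0.5451 0.0755 0.1351]
dark [ 72  29  18  61 607] [314.1 282.3] [0.5544 0.1051 0.1351]
dark [  20   30   51   43 1698] [279.1 267.9] [0.5432 0.0924 0.1351]
brass [  29  192  117   93 5483] [ 93.9 234. ]
brass [ 242  193   72  106 4326] [278.3 235.6]
brass [298 320  26  43 780] [309.1 344. ]
brass [ 61 323  32  20 172] [ 77.  330.5]
brass [396 390  23  17 162] [406.  398.5]
[(160, 246, 2), (161, 252, 1), (162, 252, 0), (163, 252, 1), (164, 246, 3), (165, 193, 5), (166, 128, 2), (167, 86, -1), (168, 60, -3), (169, 56, -4), (170, 59, -4), (171, 66, -5), (172, 70, -5), (173, 68, -5), (174, 65, -4), (175, 63, -4), (176, 63, -5), (177, 65, -4), (178, 64, -5), (179, 63, -4), (
[... 347 characters left out ...]
), (224, 125), (226, 124), (228, 125), (230, 126), (232, 111), (234, 69), (236, 65), (238, 60), (240, 59), (242, 64), (244, 66), (246, 66), (248, 66), (250, 67), (252, 86), (254, 108), (256, 110), (258, 110), (260, 111), (262, 112), (264, 118), (266, 126), (268, 128), (270, 127), (272, 129), (274, 129), (276, 130), (278, 131), (280, 131), (282, 131), (284, 130), (286, 129), (288, 129), (290, 126), (292, 121), (294, 116), (296, 112), (298, 110), (300, 110), (302, 109), (304, 93), (306, 66), (308, 65), (310, 62), (312, 58), (314, 64), (316, 65), (318, 97), (320, 124), (322, 123), (324, 123), (326, 125), (328, 126), (330, 127), (332, 126), (334, 118), (336, 84), (338, 65), (340, 64), (342, 65)]
```

Call:
apply_moves:
  plan: "0.004 -0.006 0 0; 0.004 -0.006 0 0; 0.004 -0.006 0.02 0; 0.004 -0.006 0.036 0; 0.004 -0.006 0.046 0"

```text
time: 11.15
tcp_pos: [0.5411, 0.0891, 0.0932]
tcp_rot: [-0.0, 0.151, 0.988, -0.0]
wrist_force: [-5.5, -3.4, 27.1]
opening: 0.0252
finger_force: 43.0
```

Call:
apply_moves:
  plan: "0 0 0.002 0; 0 0 0.004 0; 0 0 0.004 0"

```text
time: 11.45
tcp_pos: [0.542, 0.0889, 0.0933]
tcp_rot: [0.001, 0.151, 0.988, 0.0]
wrist_force: [-2.9, -1.3, 8.8]
opening: 0.0251
finger_force: 41.0
```

Call:
apply_moves:
  plan: "0 0 0 0; 0 0 0 0; 0 0 0 0; 0 0 0 0"
  gripper: -0.2

```text
time: 11.85
tcp_pos: [0.5414, 0.0891, 0.0923]
tcp_rot: [-0.0, 0.151, 0.988, -0.0]
wrist_force: [-0.2, 0.6, 0.7]
opening: 0.0515
finger_force: 0.0
```

Call:
apply_moves:
  plan: "0 0 -0.1 0; 0 0 -0.2 0; 0 0 -0.3 0; 0 0 -0.37 0; 0 0 -0.37 0"

```text
time: 12.35
tcp_pos: [0.5427, 0.0893, 0.2446]
tcp_rot: [0.003, 0.151, 0.988, 0.001]
wrist_force: [-0.7, -0.5, -0.8]
opening: 0.0513
finger_force: 0.0
```

```bash
python3 - <<'E'
from h import *
o=arm.get_obs();cal=viewer.calibration('wrist');im=save('wrist','w8');p=np.array(o['tcp_pos']);print(p,o['tcp_rot'],np.round(o['joint_positions'],3))
print('pred top n2',px('wrist',(.542,.09,.115),cal),'n3',px('wrist',(.5155,-.012,.115),cal),'knob',px('wrist',(.598,.0205,.136),cal))
stub(im,cal,.115,px('wrist',(.542,.09,.115),cal));stub(im,cal,.115,px('wrist',(.5155,-.012,.115),cal))
E
```

```text
[0.5426608  0.08926746 0.24459469] [3.21493987e-03 1.51279024e-01 9.88485527e-01 8.26610787e-04] [ 0.096  0.274  1.483  0.     1.378 -1.171]
pred top n2 [279.57085259 187.723177  ] n3 [156.895984   193.62213985] knob [221.58149773 277.94592524]
dark [ 20   4  56  51 620] [287.1 163.6] [0.5241 0.1022 0.115 ]
dark [ 31  33  26  25 498] [277.3 187.1] [0.5409 0.0883 0.115 ]
dark [  0  77  17  13 160] [240.4 225.9] [0.5647 0.0468 0.115 ]
brass [ 47  33  17  52 547] [54.8 59. ]
brass [ 257  155   42   49 1104] [277.3 174.5]
brass [ 140  161   56   49 1530] [170.9 182.8]
brass [ 515  203   45  110 2807] [544.  263.5]
brass [ 295  246   44   63 2088] [315.7 277.3]
brass [ 116  250   60   61 2218] [146.4 280.1]
brass [420 268  27  20 278] [431.  277.1]
brass [ 213  299   43   62 2039] [234.8 330.7]
brass [ 97 403  30  17 273] [111.6 413.7]
dark [ 68   2  22  43 268] [194.1 165.5] [0.5023 0.0273 0.115 ]
dark [ 33  35  24  23 418] [155.8 194.3] [ 0.5157 -0.0132  0.115 ]
brass [ 47  33  17  52 547] [54.8 59. ]
brass [ 257  155   42   49 1104] [277.3 174.5]
brass [ 140  161   56   49 1530] [170.9 182.8]
brass [ 515  203   45  110 2807] [544.  263.5]
brass [ 295  246   44   63 2088] [315.7 277.3]
brass [ 116  250   60   61 2218] [146.4 280.1]
brass [420 268  27  20 278] [431.  277.1]
brass [ 213  299   43   62 2039] [234.8 330.7]
brass [ 97 403  30  17 273] [111.6 413.7]
```

Call:
apply_moves:
  plan: "-0.184 -0.122 0.045 0.07; -0.184 -0.122 0.045 0.14; -0.184 -0.122 0.045 0.21; -0.184 -0.122 0.045 0.267; -0.184 -0.122 0.045 0.267"

```text
time: 12.9
tcp_pos: [0.5967, 0.0203, 0.2207]
tcp_rot: [-0.001, 0.419, 0.908, -0.001]
wrist_force: [-0.1, -0.6, -0.3]
opening: 0.0512
finger_force: 0.0
```

Call:
apply_moves:
  plan: "0 0 0 0; 0 0 0 0"

```text
time: 13.1
tcp_pos: [0.5969, 0.0207, 0.2221]
tcp_rot: [-0.0, 0.417, 0.909, -0.0]
wrist_force: [-0.0, -0.1, -0.2]
opening: 0.0513
finger_force: 0.0
```

```bash
python3 - <<'E'
from h import *
o=arm.get_obs();cal=viewer.calibration('wrist');im=save('wrist','w9');p=np.array(o['tcp_pos']);q=o['tcp_rot'];print(p,q)
a=2*np.arctan2(q[2],q[1]);print('tool y angle',np.degrees(a)-90) # tool x angle = a
g=px('wrist',(.598,.0205,.136),cal);print(g)
d=((im.max(2)<60)*255).astype(np.uint8);x,y=map(int,g);d[:, :x-60]=0;d[:,x+60:]=0
n,l,s,c=cv2.connectedComponentsWithStats(d,connectivity=4)
for i in range(1,n):
    if s[i][4]>150:
        pts=np.argwhere(l==i)[:,::-1].astype(np.float32);r=cv2.minAreaRect(pts);print(s[i],c[i].round(1),r)
cv2.imwrite('pics/c9.png',cv2.resize(im[100:340,120:440,::-1],None,fx=2.5,fy=2.5,interpolation=cv2.INTER_CUBIC))
E
```

```text
[0.59690586 0.02068495 0.22207194] [-2.41016186e-04  4.16806746e-01  9.08995082e-01 -1.36793533e-04]
tool y angle 40.733702928488725
[280.75618923 204.07612196]
[ 257  156   47   88 2422] [280.6 193.6] ((281.658447265625, 199.08416748046875), (87.26476287841797, 45.67220687866211), 84.2894058227539)
[220 221  33  38 393] [239.5 234.7] ((239.00003051757812, 235.50003051757812), (45.961936950683594, 17.677669525146484), 45.0)
[268 305  29  14 222] [281.5 312.8] ((281.86907958984375, 311.61956787109375), (12.396291732788086, 28.288972854614258), 87.39744567871094)
[ 220  360  120   60 6972] [279.5 390.4] ((279.5, 389.5), (59.0, 119.0), 90.0)
```

View pics/c9.png

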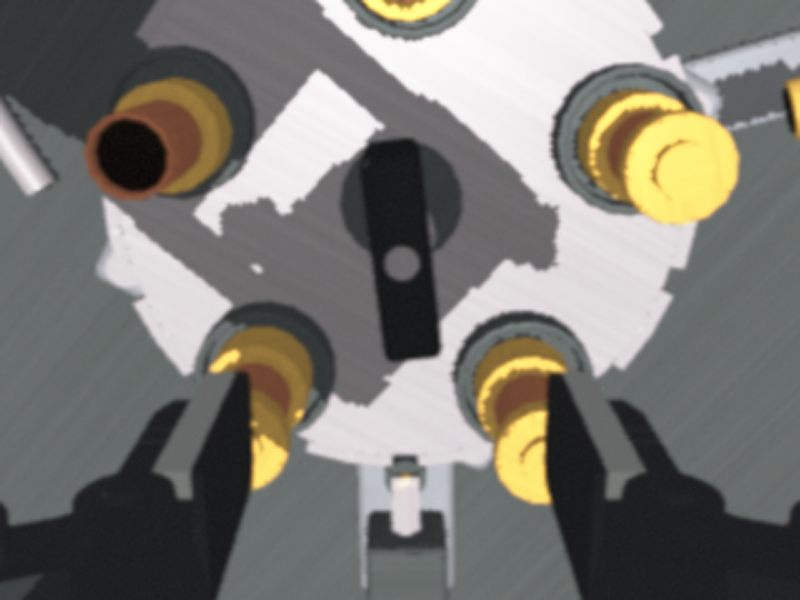

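The crop shows the bar knob with its axis dot at crop (402,264), i.e. pixel (280.8,205.6), tilted about 6.5° counter-clockwise from the tool axis. I'll align the tool and descend.

Call:
apply_moves:
  plan: "-0.005 0.002 0.04 -0.054; -0.005 0.002 0.12 -0.054; -0.005 0.002 0.2 -0.054; -0.005 0.002 0.27 -0.054; -0.005 0.002 0.27 -0.054"

```text
time: 13.65
tcp_pos: [0.5971, 0.0197, 0.1109]
tcp_rot: [-0.003, 0.366, 0.931, -0.001]
wrist_force: [-0.2, 0.6, -0.1]
opening: 0.051
finger_force: 0.0
```

Call:
apply_moves:
  plan: "0 0 0 0; 0 0 0 0; 0 0 0 0; 0 0 0 0; 0 0 0 0"
  gripper: 1
  force: 80

```text
time: 14.15
tcp_pos: [0.5996, 0.0193, 0.1168]
tcp_rot: [0.001, 0.366, 0.931, 0.0]
wrist_force: [-3.0, -1.2, 7.4]
opening: 0.0134
finger_force: 78.3
```

```bash
python3 - <<'E'
from h import *
o=arm.get_obs();q=o['tcp_rot'];print(o['tcp_pos'],'yaw_y',np.degrees(2*np.arctan2(q[2],q[1]))-90,o['wrist_force'],o['torque'],o['opening'],o['finger_force'],o['joint_positions'][5])
E
```

```text
[0.59962861 0.01929139 0.11678745] yaw_y 47.0513372541175 [-3.02550713 -1.23060725  7.38184911] [-0.27970276  0.68463008  0.03810031] 0.013409323531884296 78.2795245014131 -0.8497345585699745
```

Call:
apply_moves:
  plan: "0 0 0 0.03; 0 0 0 0.06; 0 0 0 0.09; 0 0 0 0.12; 0 0 0 0.15"

```text
time: 14.65
tcp_pos: [0.5993, 0.0191, 0.1168]
tcp_rot: [0.001, 0.508, 0.861, 0.0]
wrist_force: [-6.9, -3.3, 10.1]
opening: 0.0138
finger_force: 79.5
```

Call:
apply_moves:
  plan: "0 0 0 0.03; 0 0 0 0.05; 0 0 0 0.05; 0 0 0 0.05"

```text
time: 15.05
tcp_pos: [0.5992, 0.019, 0.1168]
tcp_rot: [0.001, 0.552, 0.834, 0.0]
wrist_force: [-8.5, -4.2, 9.3]
opening: 0.0134
finger_force: 78.8
```

```bash
cat > s.py <<'E'
from h import *
import sys
o=arm.get_obs();q=o['tcp_rot'];print(o['time'],np.round(o['tcp_pos'],4),'turned',47.05-(np.degrees(2*np.arctan2(q[2],q[1]))-90),np.round(o['wrist_force'],1),np.round(o['torque'],3),o['opening'],o['finger_force'])
E
python3 s.py
```

```text
15.05 [0.5992 0.019  0.1168] turned 24.014179087373407 [-8.5 -4.2  9.3] [-0.622  1.374  0.031] 0.013432339011189705 78.80052136257291
```

First stop reached: 24.0°, with near-zero torque. On to the second.

Call:
apply_moves:
  plan: "0 -0.002 0 0.03; 0 -0.002 0 0.06; 0 -0.002 0 0.09; 0 -0.002 0 0.12; 0 -0.002 0 0.15"

```text
time: 15.55
tcp_pos: [0.5987, 0.0188, 0.1168]
tcp_rot: [0.001, 0.676, 0.737, 0.001]
wrist_force: [-5.4, -2.7, 8.7]
opening: 0.0134
finger_force: 79.5
```

Call:
apply_moves:
  plan: "0 0 0 0.03; 0 0 0 0.05; 0 0 0 0.05; 0 0 0 0.05"

```text
time: 15.95
tcp_pos: [0.5986, 0.0188, 0.1168]
tcp_rot: [0.001, 0.713, 0.701, 0.0]
wrist_force: [-6.3, -2.5, 9.8]
opening: 0.0131
finger_force: 78.8
```

```bash
python3 s.py
```

```text
15.95 [0.5986 0.0188 0.1168] turned 48.010970735063566 [-6.3 -2.5  9.8] [-0.478  1.159  0.045] 0.01310146321094431 78.8402896374464
```

Second stop reached (48.0°). Now the third.

Call:
apply_moves:
  plan: "0 -0.001 0 0.03; 0 -0.001 0 0.06; 0 -0.001 0 0.09; 0 -0.001 0 0.12; 0 -0.001 0 0.15"

```text
time: 16.45
tcp_pos: [0.5982, 0.0189, 0.1168]
tcp_rot: [0.001, 0.815, 0.58, 0.001]
wrist_force: [-6.5, -2.1, 10.2]
opening: 0.0133
finger_force: 79.7
```

Call:
apply_moves:
  plan: "0 0 0 0.03; 0 0 0 0.05; 0 0 0 0.05; 0 0 0 0.05; 0 0 0 0.05"

```text
time: 16.95
tcp_pos: [0.598, 0.019, 0.1168]
tcp_rot: [0.001, 0.843, 0.538, 0.0]
wrist_force: [-7.3, -1.6, 9.8]
opening: 0.0131
finger_force: 79.0
```

```bash
python3 s.py; python3 - <<'E'
from h import *
cal=viewer.calibration('wrist');im=save('wrist','w10');save('top','top1')
c=np.array([.5985,.020])
for n,a in (('n2',(.541,.0885)),('n3',(.5155,-.0125))):
    v=np.array(a)-c;t=np.radians(-72);R=np.array([[np.cos(t),-np.sin(t)],[np.sin(t),np.cos(t)]]);w=c+R@v
    for cam,k in(('wrist',cal),('top',None)): print(n,w.round(3),cam,px(cam,(*w,.115),k).round(1))
g=px('wrist',(*w,.115),cal);stub(im,cal,.115,g) if 50<g[1]<370 and 50<g[0]<500 else 0
E
```

```text
16.95 [0.598  0.019  0.1168] turned 72.00617590765697 [-7.3 -1.6  9.8] [-0.308  1.405  0.022] 0.013059799834303536 79.00917274877429
n2 [0.646 0.096] wrist [305.4  53. ]
n2 [0.646 0.096] top [240.8 187.2]
n3 [0.542 0.089] wrist [109.4 167.7]
n3 [0.542 0.089] top [242.3 221.8]
dark [  24   26   44   46 1539] [109.5 170.8] [0.5412 0.0876 0.115 ]
brass [ 263   22   75   84 2624] [297.4  68.8]
brass [  78  123  108   78 4537] [139.3 158.7]
brass [ 383  159  115   92 7048] [440.2 204. ]
brass [ 158  269   60   35 1312] [190.6 285. ]
brass [133 343  23  25 318] [144.8 355.1]
```

The dial has turned 72.0° with near-zero torque. The nest_3 stub now sits exactly where nest_2 was, and brass shows at nest_2's predicted place facing the burner. Handing in.

```bash
python3 -c "
from bench import arm
print(arm.finish_job())"
```

```text
the job is handed in; nothing more can be done
None
```

I stood both stubs in their nests (nest_2 and nest_3), turned the dial clockwise through three clicks to the third stop (72.0°), and handed the job in at about 17 s with the knob still gripped.

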